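Unlock the sprung drawer of the tool box with its key

ROBOT

A 7-joint arm with a two-finger parallel gripper is mounted at the origin on a cart in front of the work surface, level with it; the furniture and walls round the work are solid. World frame = base frame: x ahead of the robot, y to its left, z up, the work surface at z = 0. Lengths are in m, angles in rad, forces in N, time in s.
With the tool pointing down it reaches from about 0.4 to 0.9 m from the base axis. Payload 5.6 kg.
Tool frame: the origin (TCP) lies midway between the tips of the shut fingers; the grasp point (between the pads) lies 19 mm behind it; z points along the fingers, y is the line along which they close (so a half turn about z gives the same grasp; the last joint's range is limited). The gripper opens to 92 mm and grips with 3 to 60 N. Pads are 20 mm wide; open, the fingers measure 128 mm over their backs; the gripper's body (75 mm by 189 mm) begins 69 mm behind the grasp point.
Start: joints at [-1.147, 0.468, -0.012, 1.603, 0.006, 1.071, -0.056], TCP at [0.293, 0.58, 0.215] pointing down, gripper open.
Joint ranges: [-2.53, 2.53], [-0.31, 2.02], [-1.57, 1.55], [0.28, 2.44], [-1.29, 4.43], [0.15, 1.84], [-2.92, 2.92]. Speed limits (rad/s): [2.57, 2.57, 3.14, 3.14, 3.14, 3.14, 3.14].

INTERFACE

Orientations are given as a 3x3 rotation matrix whose columns are the frame's x, y, z axes.
In Python, from station import env, effector, solver, viewer, workorder, search_frame, tip_of gives the robot as it stands. Calls block until the motion is done:
- env.reach(position, orientation): joint-space move of the TCP to a pose.
- env.movel(position, frame=None, rate=0.15): straight line of the TCP; frame=None keeps the orientation; rate is the mean speed in m/s.
- env.goto_joints(angles): joint-space move.
- effector.release() and effector.grasp(squeeze=None): open the fingers fully, or close them until they stop; squeeze is the grip in N (None keeps the last).
- env.pause(seconds).
- solver.inverse_kinematics(position, orientation): joint angles nearest the present ones, or None.
- env.sense(): the state.
- viewer.read_camera(name): name is "side" or "top"; returns (picture, depth): 480x640x3 uint8, red, green, blue; 480x640 float32, m along the optical axis (not along the pixel's ray), 0 where there is no reading.
- viewer.camera_info(name): a dict with "intrinsics" (3x3 intrinsics, pixels), "eye" and "rotation" of the camera in the world. Camera axes: x right, y up, looking along -z (the intrinsics and any distortion apply to the point x, -y, -z); pixel columns grow to the right and rows downward; lengths in m; the calibration is good to about 2 mm. A picture is of the moment at which its call begins. camera_info takes no time and is no camera call.
A pose or a line that the arm cannot do raises env.PlanningError and nothing moves.
- workorder.finish_job(): hands the job in; it is judged then, once.
Trained networks look in the newest picture that a camera, given by its name, has taken for a name from the list of things; names that differ only in an ending like _2 or _b are one class to them, and where a whole thing is asked for, a point or a joint stands for the part that bears it (a point fixed in the world has none). Each returns a list of dicts, best first, with "score" (0 to 1); they miss things now and then, are a little off and sometimes report something else, mostly with a low value. They report only what shows in the picture. A call takes as long as a camera call. They do not tell look-alikes from the thing itself.
- search_frame(camera, name): "at" ([x, y, z] in m, in world coordinates, good to about 4 mm: the middle of the surface that is visible of it).
- tip_of(camera, name): "at" ([x, y, z] in m, in world coordinates, good to about 4 mm: a listed point, or the origin of a listed thing).
The state is a dict: "t": time; "joint_positions": joint angles; "joint_velocities": joint speeds; "tau": joint torques, N m; "ee_pos": TCP position; "tcp_rot": TCP orientation; "wrist_force": force on the tool from outside, world axes, zero at the start; "moment": the same for the moment, N m; "gripper_width": finger opening in m; "grasp_force": force on a finger pad.
Only numpy, scipy, OpenCV 4.12 (cv2) and the standard library are available. Lean on these libraries where they do the work, as an engineer would, in place of code of your own. Each camera call takes 0.05 s, during which the arm holds its last target. There are 200 camera calls.

TASK

Take the steel key out of the dark wooden key block, put it into the keyhole in the top of the wooden lock box, feeling gently for the way the keyway is turned, and press it fully home. Then turn it clockwise until the hidden bolt lets go and the drawer springs out, let go of the key and leave it standing in the lock. Do not force the key and do not disturb the glass and the two wood type blocks.

Things in the scene. Friction and masses are not known exactly. Their poses are not given: they have to be found in the camera images.
- key_centre (a point): centre of the bow (grip) of the steel key that stands upright, blade down, in the key block. Bow 32 mm wide (x), 10 mm thick (y), 36 mm high (z, up along the key); grip it from above across its thickness. The key is 72 mm long, weighs about 60 g and is the same after a half turn about z. Pressing it on the lock box with more than 32 N bends it: failed
- key_shoulder (a point): underside of the key's round shoulder (22 mm across, 4 mm thick), on the key's axis, 30 mm below key_centre; axes as there. A round stem 10 mm thick and 8 mm long joins shoulder and bow. The key is fully home when this point lies at the keyhole point
- key_tip (a point): lower end of the key's flat blade, 24 mm below the shoulder; blade 19 mm wide (key x), 3.4 mm thick (key y), its lower edges only slightly rounded
- key_block: dark wooden block, fixed, 70 x 60 x 40 mm high, origin at the centre of its underside, with one upright slot 30 mm deep along its x in which the key stands, the shoulder resting on the block's top; pull the key straight up
- lock_box: wooden lock box, fixed, top panel 176 x 186 mm, 90 mm high, origin at the centre of its underside; its front with the drawer faces its -x
- keyhole (a point): centre of the round brass lock plug, flush with the box top, in a brass ring (inner diameter 26 mm, 2.5 mm high). Axes are the lock box's, NOT the slot's. Slot through the plug: 21 x 4.6 mm. The worn plug has play: its slot starts turned up to 0.5 rad either way from the box's x axis; not measured, must be felt or seen. A brake (0.2 N m) holds it so until the tumbler is pressed; then friction 0.05 N m
- lock_bottom (a point): where the blade's tip is when the key is home, 24 mm under the keyhole point. From 15 mm depth the blade pushes a sprung tumbler (3 N, 7 N at home). Only within 2 mm of home can the plug turn clockwise (from above) past 0.6 rad from the box's x axis; the hidden bolt lets go at about 0.9 rad, stop at 1.4 rad (key play in the slot 0.06 rad). The turned plug keeps tumbler and key down
- drawer (a joint): how far the drawer is out, m: 0 shut; it springs out by itself to 0.04 when the bolt lets go and cannot be pulled out before. Its front is the lock box's front
- glass: loose water glass, 71 mm across, 76 mm high, origin at the centre of its underside; leave it alone
- type_0: loose wood type block, 27 x 41 x 52 mm high, origin at the centre of its underside; leave it alone
- type_1: loose wood type block, 40 x 27 x 27 mm high, origin at the centre of its underside; leave it alone
Things that resemble listed ones, but are neither listed nor needed, are in the scene too. Leave any blue or orange look-alike of the part that bears key_centre alone.

How it is judged:
By the outcome, as a careful person would: the job done as asked, in the order asked, and still so for the second after the job is handed in, with the robot touching nothing.
It also fails if it takes over 72 s, if anything falls off the work surface, if the arm or the gripper's body presses on something with over 40 N, if the wrist force passes 120 N, or if a joint passes its speed limit or range.

## Working session

There is one attempt and no reset: what is moved stays moved. The work goes in short steps, each a Python script; the robot and the scene stay as the last script left them, time stands still between calls to the robot, and variables do not carry over. Pictures are saved under pics/ and viewed, at most 10 in all, crops included, and the job is handed in when it is done.

```bash
ls; mkdir -p pics
cat > h.py <<'E'
import numpy as np, cv2
from station import env, effector, solver, viewer, workorder, search_frame, tip_of
def shot(cam,name):
    p,d=viewer.read_camera(cam); cv2.imwrite(f'pics/{name}.png',p[:,:,::-1]); np.save(f'pics/{name}.npy',d); return p,d
def cloud(cam,d):
    i=viewer.camera_info(cam);K=np.array(i['intrinsics']);R=np.array(i['rotation']);e=np.array(i['eye'])
    v,u=np.mgrid[:d.shape[0],:d.shape[1]]
    c=np.stack([(u-K[0,2])/K[0,0]*d,-(v-K[1,2])/K[1,1]*d,-d],-1)
    return c@R.T+e
def R(th): # tool down, y axis (closing) at world angle th+90deg
    c,s=np.cos(th),np.sin(th); return np.array([[c,s,0],[s,-c,0],[0,0,-1.]])
E
python3 - <<'E'
from h import *
for c in ['side','top']:
    shot(c,c+'1'); i=viewer.camera_info(c); print(c,i)
    for n in ['key_centre','key_shoulder','key_block','lock_box','keyhole','glass','type_0','type_1']:
        print(n,[(np.round(x['at'],3),round(x['score'],2)) for x in tip_of(c,n)[:3]])
s=env.sense();print(s['t'],s['tcp_rot'],s['gripper_width'])
E
```

```text
pics
side {'intrinsics': array([[446.52400137,   0.        , 322.12332582],
       [  0.        , 446.52400137, 241.22618473],
       [  0.        ,   0.        ,   1.        ]]), 'eye': array([ 0.45775351, -0.60404422,  0.65114772]), 'rotation': array([[ 0.99433608,  0.05524644, -0.0907942 ],
       [-0.10478174,  0.65258244, -0.75043784],
       [ 0.01779168,  0.755701  ,  0.65467508]])}
key_centre [(array([ 0.459, -0.174,  0.069]), 0.84), (array([ 0.562, -0.182,  0.049]), 0.74), (array([ 0.436, -0.088,  0.052]), 0.68)]
key_shoulder [(array([ 0.429, -0.089,  0.025]), 0.97), (array([ 0.465, -0.174,  0.042]), 0.91), (array([ 0.561, -0.182,  0.023]), 0.68)]
key_block [(array([ 0.462, -0.174,  0.001]), 0.96)]
lock_box [(array([ 0.615, -0.019,  0.001]), 0.91)]
keyhole [(array([ 0.596, -0.018,  0.09 ]), 0.95)]
glass [(array([ 0.515,  0.306, -0.003]), 0.84)]
type_0 [(array([ 0.679, -0.224, -0.002]), 0.8), (array([ 0.601, -0.295,  0.004]), 0.76)]
type_1 [(array([ 0.679, -0.224, -0.002]), 0.8), (array([ 0.601, -0.295,  0.004]), 0.76)]
top {'intrinsics': array([[521.22832988,   0.        , 3
[... 454 characters left out ...]
, 0.47)]
key_shoulder [(array([ 0.429, -0.09 ,  0.024]), 0.65), (array([ 0.46 , -0.174,  0.038]), 0.58), (array([ 0.559, -0.186,  0.021]), 0.49)]
key_block [(array([ 0.462, -0.175,  0.002]), 0.9)]
lock_box [(array([ 0.619, -0.02 ,  0.001]), 0.72)]
keyhole [(array([ 0.591, -0.021,  0.089]), 0.83)]
glass [(array([ 0.521,  0.304, -0.001]), 0.88)]
type_0 [(array([ 0.595, -0.296,  0.001]), 0.55), (array([ 0.678, -0.224,  0.003]), 0.5)]
type_1 [(array([ 0.595, -0.296,  0.001]), 0.55), (array([ 0.678, -0.224,  0.003]), 0.5)]
0.9 [[-8.92998321e-01  4.50059995e-01 -7.55299701e-06]
 [ 4.50059995e-01  8.92998321e-01  2.18590363e-05]
 [ 1.65826914e-05  1.61207809e-05 -1.00000000e+00]] 0.0918063499814487
```

Run:
```python
import cv2
a=cv2.imread('pics/top1.png'); b=cv2.imread('pics/side1.png')
cv2.imwrite('pics/top1c.png',cv2.resize(a[120:300,260:500],None,fx=3.3,fy=3.3,interpolation=cv2.INTER_CUBIC)[:600,:800])
cv2.imwrite('pics/side1c.png',cv2.resize(b,(800,600)))
```

```text
(no output)
```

View pics/top1c.png

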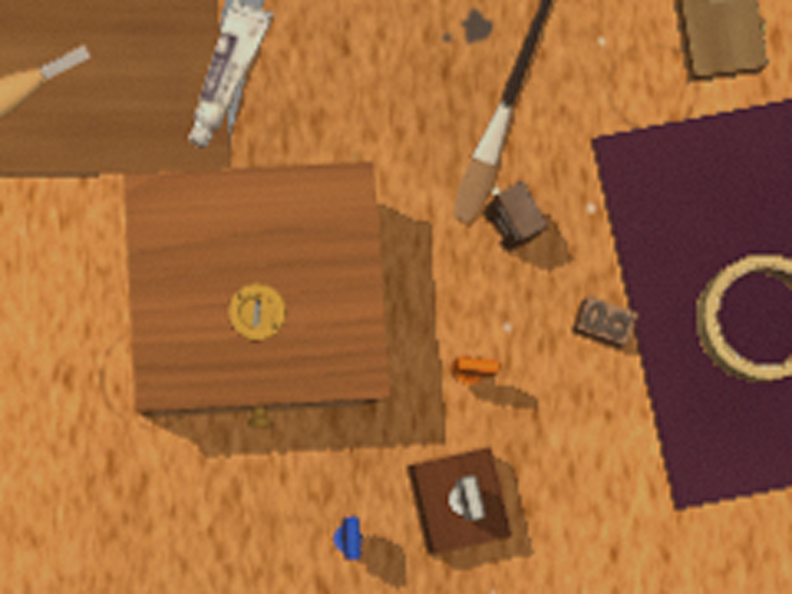

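View pics/side1c.png

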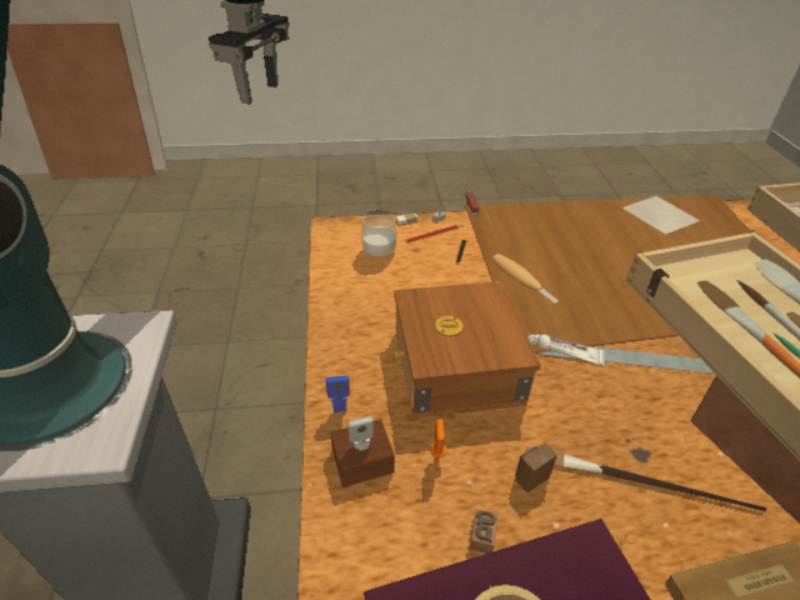

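Run:
```python
from h import *
for c in ['top','side']:
    d=np.load(f'pics/{c}1.npy'); P=cloud(c,d); im=cv2.imread(f'pics/{c}1.png')
    def sel(x0,x1,y0,y1,z0,z1): return (P[...,0]>x0)&(P[...,0]<x1)&(P[...,1]>y0)&(P[...,1]<y1)&(P[...,2]>z0)&(P[...,2]<z1)
    for nm,m in [('bowtop',sel(.42,.50,-.22,-.13,.078,.1)),('bow',sel(.42,.50,-.22,-.13,.055,.1)),('blocktop',sel(.41,.52,-.23,-.12,.034,.046)),('boxtop',sel(.48,.75,-.15,.12,.082,.1))]:
        Q=P[m]; r=cv2.minAreaRect(Q[:,:2].astype(np.float32)*1000)
        C=np.cov(Q[:,:2].T);w,V=np.linalg.eigh(C)
        print(c,nm,len(Q),'mean',np.round(Q.mean(0),4),'z95',np.round(np.percentile(Q[:,2],[5,50,95]),4),'rect',np.round(r[0],1),np.round(r[1],1),round(r[2],1),'pca',round(np.degrees(np.arctan2(V[1,1],V[0,1])),1),np.round(np.sqrt(w)*1000,1))
    # plug
    hsv=cv2.cvtColor(im,cv2.COLOR_BGR2HSV)
    m=sel(.56,.63,-.055,.015,.08,.1)&(hsv[...,1]>150)&(hsv[...,0]>20)&(hsv[...,0]<35)
    Q=P[m];print(c,'brass',len(Q),Q.mean(0),cv2.minEnclosingCircle(Q[:,:2].astype(np.float32)*1000), np.argwhere(m).mean(0))
    v,u=np.argwhere(m).mean(0).astype(int)
    s=14 if c=='top' else 16
    cv2.imwrite(f'pics/plug_{c}.png',cv2.resize(im[v-s:v+s,u-s:u+s],(390,390),interpolation=cv2.INTER_CUBIC))
cv2.imwrite('pics/plug.png',np.hstack([cv2.imread('pics/plug_top.png'),cv2.imread('pics/plug_side.png')]))
```

```text
top bowtop 60 mean [ 0.4576 -0.1734  0.0871] z95 [0.0815 0.0876 0.0914] rect [ 457.9 -174.3] [30.4 10.9] 10.4 pca -168.7 [3.1 9. ]
top bow 80 mean [ 0.4579 -0.1723  0.0825] z95 [0.0611 0.0859 0.0914] rect [ 458.1 -174. ] [30.9 11.5] 9.8 pca -167.3 [3.3 9.1]
top blocktop 583 mean [ 0.4582 -0.1727  0.04  ] z95 [0.0358 0.04   0.0441] rect [ 458.2 -173.9] [70.3 61. ] 13.3 pca -168.5 [18.6 21.4]
top boxtop 5498 mean [ 0.6143 -0.0168  0.0901] z95 [0.086  0.0901 0.0941] rect [615.4 -17. ] [177.  186.5] 2.7 pca 94.1 [51.1 53.8]
top brass 1 [ 0.60804388 -0.01460782  0.09208132] ((608.0438842773438, -14.607824325561523), 9.999999747378752e-05) [209. 336.]
side bowtop 164 mean [ 0.4605 -0.1791  0.085 ] z95 [0.0791 0.086  0.0885] rect [ 460.5 -177.5] [32.  11.3] 14.4 pca -166.2 [2.8 9. ]
side bow 341 mean [ 0.4605 -0.1803  0.0753] z95 [0.0574 0.0771 0.0879] rect [ 460.7 -178.3] [32.2 12.6] 15.7 pca -168.0 [2.4 9.2]
side blocktop 1180 mean [ 0.4605 -0.1841  0.0394] z95 [0.0368 0.0394 0.0421] rect [ 460.7 -177.1] [70.3 62.2] 12.5 pca -175.4 [16.7 22.1]
side boxtop 7011 mean [ 0.616  -0.0305  0.089 ] z95 [0.0871 0.0891 0.0909] rect [617.5 -19.3] [177.4 189.7] 2.9 pca 92.0 [51.2 54.9]
side brass 0 [nan nan nan] ((0.0, 0.0), 0.0) [nan nan]<stdin>:12: RuntimeWarning: Mean of empty slice.
  ret = um.true_divide(
<stdin>:13: RuntimeWarning: Mean of empty slice.
<stdin>:13: RuntimeWarning: invalid value encountered in cast
<stdin>:15: RuntimeWarning: overflow encountered in scalar subtract
Traceback (most recent call last):
cv2.error: OpenCV(4.12.0) /io/opencv/modules/imgproc/src/resize.cpp:4208: error: (-215:Assertion failed) !ssize.empty() in function 'resize'
```

Run:
```python
from h import *
out=[]
for c,u,v in [('top',338,214),('side',360,260)]:
    d=np.load(f'pics/{c}1.npy'); im=cv2.imread(f'pics/{c}1.png'); hsv=cv2.cvtColor(im,cv2.COLOR_BGR2HSV)
    print(c,'brass hsv',hsv[v,u-5],'wood',hsv[v,u-20])
    i=viewer.camera_info(c);K=np.array(i['intrinsics']);Rc=np.array(i['rotation']);e=np.array(i['eye'])
    # rectify onto the plane z=0.0905, 0.1 mm/px window of 40mm ; image up=+x, left=+y
    N=400; cx,cy=.595,-.020
    rr,cc=np.mgrid[:N,:N]; W=np.stack([cx+(N/2-rr)*1e-4,cy+(N/2-cc)*1e-4,np.full((N,N),.0905)],-1)
    q=(W-e)@Rc; px=K[0,2]+K[0,0]*q[...,0]/-q[...,2]; py=K[1,2]-K[1,1]*q[...,1]/-q[...,2]
    o=cv2.remap(im,px.astype(np.float32),py.astype(np.float32),cv2.INTER_CUBIC); out.append(o)
    h=cv2.cvtColor(o,cv2.COLOR_BGR2HSV)
    m=((h[...,0]>=16)&(h[...,0]<40)&(h[...,1]>60)).astype(np.uint8)
    m=cv2.morphologyEx(m,cv2.MORPH_CLOSE,np.ones((60,60)));n,l,s,ce=cv2.connectedComponentsWithStats(m)
    k=1+np.argmax(s[1:,4]);print(s[k],'centre',cx+(N/2-ce[k][1])*1e-4,cy+(N/2-ce[k][0])*1e-4)
cv2.imwrite('pics/plug.png',np.hstack(out))
```

```text
top brass hsv [ 19 177 184] wood [ 13 173 155]
[     0      0    400    400 140497] centre 0.5955278183875812 -0.019135138828587087
side brass hsv [ 19 174 155] wood [ 13 175 156]
[     0      0    400    400 144754] centre 0.5958656106221589 -0.019625060447379692
```

View pics/plug.png

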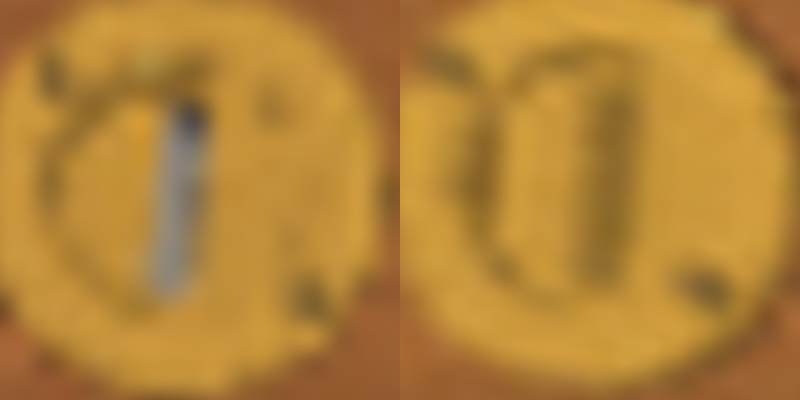

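The plug shows in both rectified views. The slot runs from about (170,290) to (190,105) in the top view and from (600,280) to (618,90) in the side view, so it is at roughly -0.1 rad in the world with its centre near (0.596, -0.0195). Next I'll go to the key.

```bash
cat >> h.py <<'E'
def st(msg=''):
    s=env.sense(); print(msg,'t',round(s['t'],2),'p',np.round(s['ee_pos'],4),'F',np.round(s['wrist_force'],2),'M',np.round(s['moment'],2),'w',round(s['gripper_width'],4),'g',np.round(s['grasp_force'],1),'j7',round(s['joint_positions'][6],2)); return s
E
python3 - <<'E'
from h import *
kp=np.array([.4595,-.1755,.17]); th=np.radians(12.9)
best=None
for k in (0,np.pi):
    q=[solver.inverse_kinematics(p,R(a+k)) for p,a in [(kp,th),([.596,-.0195,.105],-.1),([.596,-.0195,.105],-1.3)]]
    print(k,[None if x is None else np.round(x,2) for x in q])
    if all(x is not None for x in q):
        n=max(abs(x[6]) for x in q)
        if best is None or n<best[0]: best=(n,k)
k=best[1]; print(k); open('k.txt','w').write(str(k))
st(); env.reach(kp,R(th+k)); st('above')
env.movel([kp[0],kp[1],.053],rate=.1); st('down')
effector.grasp(4); st('grasp4')
E
```

```text
0 [array([-0.47,  0.35,  0.93,  2.07, -0.36,  0.89, -0.68]), array([-0.52,  0.58,  0.67,  1.86, -0.46,  0.86, -1.29]), array([-0.87,  0.98,  1.34,  1.88, -1.04,  1.21, -2.03])]
3.141592653589793 [array([-0.2 ,  0.28,  0.59,  2.06, -0.2 ,  0.86,  2.3 ]), array([-0.2 ,  0.51,  0.23,  1.84, -0.15,  0.81,  1.58]), array([-0.39,  0.54,  0.48,  1.85, -0.33,  0.83,  0.53])]
0
 t 0.9 p [0.2925 0.5805 0.2146] F [-0.34 -0.18  0.41] M [-0.    0.01 -0.03] w 0.0918 g 0.0 j7 -0.06
above t 3.63 p [ 0.46   -0.1747  0.1699] F [-0.2  -0.67 -0.11] M [0.03 0.11 0.03] w 0.092 g 0.0 j7 -0.68
down t 4.95 p [ 0.46   -0.1757  0.0535] F [ 0.35  0.49 -0.89] M [ 0.01  0.16 -0.  ] w 0.0919 g 0.0 j7 -0.49
grasp4 t 6.15 p [ 0.4595 -0.1755  0.053 ] F [-0.73  0.55 -0.55] M [-0.02  0.18  0.04] w 0.0099 g 4.0 j7 -0.49
```

Run:
```python
from h import *
effector.grasp(35); st('grasp35')
env.movel([.4595,-.1755,.063],rate=.05); st('up1')
env.movel([.4595,-.1755,.15],rate=.15); st('up')
k=float(open('k.txt').read())
env.reach([.596,-.0195,.14],R(-.1+k)); env.pause(.3); s=st('over'); print(s['tcp_rot'][:,0])
```

```text
grasp35 t 6.37 p [ 0.4595 -0.1755  0.053 ] F [ 0.56 -0.72  0.18] M [-0.03  0.09 -0.01] w 0.0097 g 35.0 j7 -0.49
up1 t 6.72 p [ 0.4599 -0.1754  0.0635] F [ 0.08 -0.69  0.01] M [-0.03  0.18  0.03] w 0.0096 g 35.0 j7 -0.51
up t 7.45 p [ 0.459  -0.175   0.1494] F [-0.    0.61 -1.05] M [0.   0.18 0.05] w 0.0096 g 35.0 j7 -0.65
over t 8.59 p [ 0.5957 -0.0207  0.1404] F [0.07 0.9  0.05] M [0.06 0.2  0.05] w 0.0098 g 35.0 j7 -1.21
[ 9.94805282e-01 -1.01795226e-01  4.27971384e-04]
```

Run:
```python
from h import *
p,d=shot('side','side2'); q,_=shot('top','top2')
a=cv2.resize(p[185:285,310:410],(600,600),interpolation=cv2.INTER_CUBIC)
cv2.imwrite('pics/side2c.png',a[:,:,::-1])
i=viewer.camera_info('side');K=np.array(i['intrinsics']);Rc=np.array(i['rotation']);e=np.array(i['eye'])
def pr(w):
    c=(np.array(w)-e)@Rc; return np.array([K[0,2]+K[0,0]*c[0]/-c[2],K[1,2]-K[1,1]*c[1]/-c[2]])
for n,w in [('hole',[.596,-.0195,.09]),('tip',[.596,-.0195,.103]),('shoulder',[.596,-.0195,.127])]:
    print(n,pr(w),(pr(w)-[310,185])*6)
for n in ['key_tip','key_shoulder','key_centre']: print(n,[(np.round(x['at'],4),round(x['score'],2)) for x in tip_of('side',n)[:4]])
```

```text
hole [358.25070881 260.29568934] [289.50425285 451.77413602]
tip [358.75776007 255.08085447] [292.54656045 420.48512685]
shoulder [359.72239962 245.15989328] [298.33439773 360.95935966]
key_tip [(array([ 0.4272, -0.0895, -0.0037]), 0.84), (array([ 0.5623, -0.1871, -0.0009]), 0.72), (array([ 0.596 , -0.0215,  0.1053]), 0.52)]
key_shoulder [(array([ 0.4295, -0.0874,  0.0253]), 0.82), (array([ 0.5616, -0.1823,  0.0237]), 0.71), (array([ 0.5999, -0.0165,  0.1274]), 0.7)]
key_centre [(array([ 0.4295, -0.0884,  0.0502]), 0.86), (array([ 0.5628, -0.185 ,  0.0517]), 0.85), (array([ 0.5953, -0.0188,  0.1587]), 0.54)]
```

View pics/side2c.png

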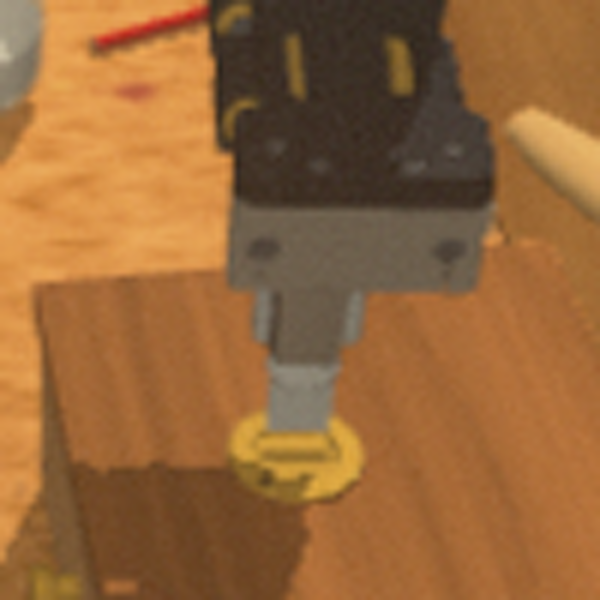

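The crop shows the blade end centred at about (299,431). The slot is below it at about (298,457), almost straight under the key, with the ring centred near x = 296. I'll go down gently and feel for the slot.

```bash
cat >> h.py <<'E'
K=float(open('k.txt').read())
def avg(n=6,dt=.01):
    S=[]
    for _ in range(n): env.pause(dt); S.append(env.sense())
    f=lambda k: np.mean([s[k] for s in S],0)
    return f('ee_pos'),f('wrist_force'),f('moment'),S[-1]['t']
E
python3 - <<'E'
from h import *
env.movel([.5963,-.0190,.131],rate=.08)
p,f0,m0,t=avg(10); print('free',t,np.round(p,4),np.round(f0,2),np.round(m0,2)); np.save('tare.npy',np.r_[f0,m0])
for z in np.arange(.1295,.1185,-.001):
    env.movel([.5963,-.0190,z],rate=.03)
    p,f,m,t=avg(4); print(round(z,4),round(t,2),np.round(p,4),np.round(f-f0,1),np.round(m-m0,2))
    if (f-f0)[2]>4: break
E
```

```text
free 9.1917 [ 0.596  -0.0189  0.1305] [ 0.24 -0.13 -0.38] [ 0.01  0.17 -0.01]
0.1295 9.47 [ 0.5963 -0.019   0.1295] [-0.2  0.3 -0.7] [0.03 0.01 0.01]
0.1285 9.76 [ 0.5963 -0.019   0.1285] [-0.4 -0.1 -0.5] [ 0.01  0.02 -0.  ]
0.1275 10.04 [ 0.5963 -0.019   0.1274] [-0.1 -0.  -0.2] [-0.01 -0.02  0.01]
0.1265 10.32 [ 0.5963 -0.019   0.1264] [-0.2  0.  -0.6] [-0.02 -0.03  0.01]
0.1255 10.61 [ 0.5963 -0.019   0.1254] [-0.4  0.  -0.5] [-0.03 -0.05  0.  ]
0.1245 10.89 [ 0.5963 -0.019   0.1244] [-0.5  0.3 -0.4] [-0.01 -0.02  0.  ]
0.1235 11.18 [ 0.5963 -0.019   0.1234] [-0.1 -0.1 -0.7] [ 0.01 -0.05 -0.01]
0.1225 11.46 [ 0.5962 -0.019   0.1224] [-0.3 -0.  -0.1] [-0.02 -0.01  0.02]
0.1215 11.74 [ 0.5963 -0.019   0.1214] [-0.1  0.1 -0.5] [ 0.   -0.01  0.05]
0.1205 12.03 [ 0.5963 -0.019   0.1204] [-0.2 -0.1 -0.3] [0.02 0.   0.02]
0.1195 12.31 [ 0.5963 -0.019   0.1194] [ 0.1 -0.3 -0.4] [ 0.01 -0.01  0.01]
0.1185 12.59 [ 0.5963 -0.019   0.1184] [-0.3 -0.3 -0.5] [-0.01 -0.03  0.02]
```

Run:
```python
from h import *
T=np.load('tare.npy');f0,m0=T[:3],T[3:]
for z in np.r_[.1165,.1145,np.arange(.1125,.1,-.001)]:
    env.movel([.5963,-.0190,z],rate=.03)
    p,f,m,t=avg(4); print(round(z,4),round(t,2),np.round(p,4),np.round(f-f0,1),np.round(m-m0,2))
    if (f-f0)[2]>11 or np.hypot(*(f-f0)[:2])>8: break
```

```text
0.1165 12.88 [ 0.5962 -0.019   0.1164] [-0.2  0.1 -0.2] [ 0.01 -0.04 -0.02]
0.1145 13.16 [ 0.5962 -0.019   0.1144] [-0.3 -0.  -0.7] [ 0.01 -0.02  0.03]
0.1125 13.44 [ 0.5962 -0.019   0.1124] [-0.5  0.1 -0.6] [-0.02 -0.01 -0.01]
0.1115 13.72 [ 0.5965 -0.0191  0.1118] [-0.6 -0.   2.4] [0.04 0.1  0.03]
0.1105 14.01 [ 0.5965 -0.0191  0.1106] [-0.3  0.5  2.7] [0.02 0.1  0.01]
0.1095 14.29 [ 0.5965 -0.019   0.1096] [-0.3 -0.1  3.6] [-0.    0.06  0.05]
0.1085 14.57 [ 0.5964 -0.019   0.1086] [-0.8 -0.3  4.1] [-0.01 -0.01  0.  ]
0.1075 14.86 [ 0.5964 -0.019   0.1076] [-0.3 -0.1  4.6] [-0.01 -0.04  0.01]
0.1065 15.14 [ 0.5964 -0.019   0.1066] [-0.2  0.3  4.2] [-0.02 -0.1   0.01]
0.1055 15.43 [ 0.5964 -0.019   0.1056] [ 0.4 -0.   5.2] [-0.04 -0.13  0.02]
0.1045 15.71 [ 0.5964 -0.019   0.1046] [ 0.  -0.   5.1] [-0.01 -0.12  0.01]
0.1035 15.99 [ 0.5964 -0.019   0.1036] [-0.2 -0.6  5.8] [-0.03 -0.11  0.02]
0.1025 16.27 [ 0.5965 -0.019   0.103 ] [-0.5  0.3  8.2] [0.02 0.15 0.04]
0.1015 16.56 [ 0.5965 -0.0191  0.1029] [-3.3  0.8 15.9] [0.15 0.77 0.02]
```

Home at TCP z ≈ 0.103, where the shoulder makes contact. Now I'll turn clockwise in small steps under light pressure.

Run:
```python
from h import *
T=np.load('tare.npy');f0,m0=T[:3],T[3:]
env.movel([.5963,-.0190,.1022],rate=.03); p,f,m,t=avg(4); print(t,p,f-f0)
for th in np.r_[np.arange(-.2,-1.11,-.1),-1.12]:
    env.movel([.5963,-.0190,.1022],frame=R(th+K),rate=.05)
    p,f,m,t=avg(4); print(round(th,2),round(t,2),np.round(p,4),np.round(f-f0,1),np.round(m-m0,2))
    if abs((m-m0)[2])>.5 or (f-f0)[2]>20 or np.hypot(*(f-f0)[:2])>12: print('stop');break
s=env.sense();x=s['tcp_rot'][:,0];print(np.arctan2(x[1],x[0]),s['gripper_width'])
print([(np.round(x['at'],3),round(x['score'],2)) for c in ['side'] if shot(c,'side3') for x in search_frame(c,'drawer')[:2]])
```

```text
16.8417 [ 0.59648721 -0.01905564  0.10296652] [-1.22333656  0.4042627  10.3180281 ]
-0.2 17.12 [ 0.5967 -0.0188  0.103 ] [-1.6  0.3 10.8] [0.21 0.23 0.01]
-0.3 17.41 [ 0.5967 -0.0187  0.103 ] [-1.3  1.  10.5] [ 0.22  0.24 -0.02]
-0.4 17.69 [ 0.5967 -0.0186  0.103 ] [-0.9  1.  10.5] [0.28 0.2  0.01]
-0.5 17.98 [ 0.5968 -0.0186  0.103 ] [-1.4  1.2 10.5] [ 0.31  0.2  -0.  ]
-0.6 18.26 [ 0.5968 -0.0185  0.103 ] [-1.2  1.5 10. ] [ 0.36  0.16 -0.  ]
-0.7 18.54 [ 0.5969 -0.0185  0.103 ] [-1.1  1.7 10.2] [ 0.4   0.12 -0.06]
-0.8 18.82 [ 0.5969 -0.0186  0.103 ] [-0.5  1.  10.1] [0.33 0.12 0.01]
-0.9 19.11 [ 0.5971 -0.0185  0.103 ] [-0.5  1.3  9.7] [ 0.38 -0.07 -0.02]
-1.0 19.39 [ 0.5972 -0.0185  0.103 ] [-0.2  1.3  9.8] [ 0.4  -0.16  0.01]
-1.1 19.68 [ 0.5972 -0.0185  0.103 ] [0.5 1.7 9.6] [ 0.41 -0.2   0.01]
-1.12 19.96 [ 0.5973 -0.0185  0.103 ] [0.4 1.4 9.1] [ 0.4  -0.22  0.04]
-1.1196046335060041 0.009650792043335394
[(array([ 0.512, -0.032,  0.033]), 0.73)]
```

Run:
```python
from h import *
a,_=shot('top','top3'); b=cv2.imread('pics/side3.png')[:,:,::-1]
A=cv2.resize(a[140:290,280:430],(400,400)); B=cv2.resize(b[180:360,270:450],(400,400))
cv2.imwrite('pics/c3.png',np.hstack([A,B])[:,:,::-1])
```

```text
(no output)
```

View pics/c3.png

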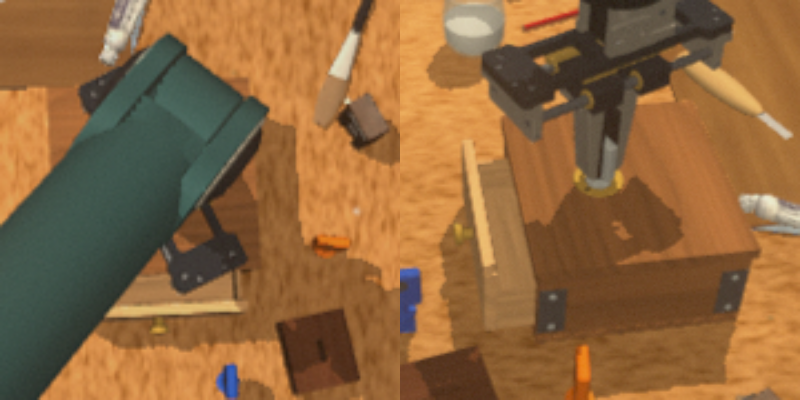

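The drawer is out: its front edge is at about (175,310) in the left half and at (480,200) in the right half, with the key seated in the plug. Next I'll release and retreat straight up.

Run:
```python
from h import *
x,y=.5966,-.0188
env.movel([x,y,.1027],rate=.03); print(avg(4)[1])
effector.release(); st('open')
env.movel([x,y,.22],rate=.08); st('up')
env.goto_joints([-1.147,.468,-.012,1.603,.006,1.071,-.056]); st('away'); env.pause(.5)
a,_=shot('top','top4'); b,_=shot('side','side4')
A=cv2.resize(a[140:290,280:430],(400,400)); B=cv2.resize(b[180:360,270:450],(400,400))
cv2.imwrite('pics/c4.png',np.hstack([A,B])[:,:,::-1])
for n in ['key_centre','key_shoulder','drawer','type_0','glass']: print(n,[(np.round(q['at'],3),round(q['score'],2)) for q in tip_of('side',n)[:4]])
```

```text
[1.01078412 1.06998967 6.59651089]
open t 21.65 p [ 0.5966 -0.0188  0.1027] F [ 0.11 -0.32  0.48] M [0.06 0.16 0.04] w 0.0919 g 0.0 j7 -2.03
up t 23.27 p [ 0.5963 -0.0187  0.2195] F [0.18 0.63 0.04] M [ 0.09  0.09 -0.02] w 0.0917 g 0.0 j7 -2.13
away t 25.66 p [0.2935 0.5797 0.2138] F [ 0.6   0.07 -0.64] M [-0.   -0.01  0.04] w 0.0919 g 0.0 j7 -0.06
key_centre [(array([ 0.563, -0.182,  0.054]), 0.63), (array([ 0.599, -0.02 ,  0.117]), 0.55)]
key_shoulder [(array([ 0.565, -0.183,  0.025]), 0.82), (array([ 0.43 , -0.089,  0.025]), 0.72), (array([ 0.598, -0.018,  0.096]), 0.61)]Traceback (most recent call last):
  File "<stdin>", line 10, in <module>
ValueError: it knows: glass, key_block, key_centre, key_shoulder, key_tip, keyhole, lock_bottom, lock_box, type
```

View pics/c4.png

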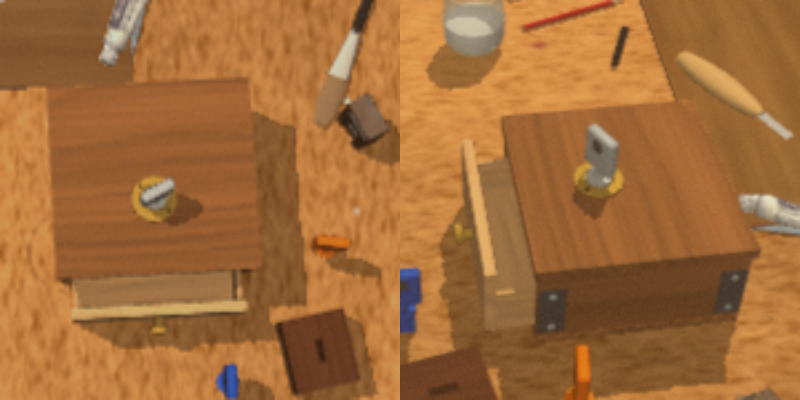

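The key stands turned in the plug at about (155,195), the drawer is out at about (160,310), and the loose items haven't moved.

```bash
python3 -c "
from h import *
print(workorder.finish_job())"
```

```text
the job is handed in; nothing more can be done
None
```

The key is standing in the lock, fully home and turned clockwise; the drawer has sprung out, the glass and type blocks were left alone, and the job is handed in.

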